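Seat the phone level in the bonding jig and hold the spring keeper arm at its stop

ROBOT

A 6-joint arm with a two-finger parallel gripper is mounted at the origin on a cart in front of the work surface, level with it; the furniture and walls round the work are solid. World frame = base frame: x ahead of the robot, y to its left, z up, the work surface at z = 0. Lengths are in m, angles in degrees, forces in N, time in s.
With the tool pointing down it reaches from about 0.3 to 0.75 m from the base axis. Payload 8.5 kg.
Tool frame: the origin (TCP) lies at the very end of the fingers, on their centre line; the grasp point (between the pads) lies 19 mm behind it; z points along the fingers, y is the line along which they close (so a half turn about z gives the same grasp; the last joint's range is limited). The gripper opens to 88 mm and grips with 3 to 60 N. Pads are 18 mm wide; open, the fingers measure 123 mm over their backs; the gripper's body (75 mm by 187 mm) begins 45 mm behind the grasp point.
Start: joints at [-85.044, 21.807, 74.336, -0, 83.858, -12.336], TCP at [0.163, -0.525, 0.239] pointing down, gripper open.
Joint ranges: [-178.18, 178.18], [-50.72, 133.34], [12.68, 142.11], [-81.47, 261.47], [9.98, 163.14], [-165.26, 165.26]. Speed limits (degrees/s): [136.94, 136.94, 180, 180, 180, 180].

INTERFACE

Orientations are given as [roll, pitch, yaw] about the fixed x, y, z axes, in that order (R = Rz(yaw) Ry(pitch) Rx(roll)).
In Python, from plant import robot gives the robot as it stands. The module is installed in compiled form; this text tells all that it offers.
- The arm moves only by the tool arm_command, never from a script. Its argument "moves" is a list of rows, each an object of numbers: "x", "y", "z": the shift along the world's x, y, z in m; "wx", "wy", "wz": the turn, a rotation vector about the world's x, y, z in degrees; "hand": the opening, from 0 (shut) to 1 (fully open). A call has 1 to 10 rows; each row shifts and turns the commanded pose from where the row before left it; what a row does not reach is not made up. A row lasts 1/12 s, in which the tool goes at most 41.7 mm and 7.16 degrees, less where a joint would pass 70% of its speed; a pose out of reach is approached as far as the arm can. A call is refused whole if a number of a shift passes 0.0417 or a number of a turn 7.16, either way. A call with a gripper value outside its range is refused whole. The fingers move at their own pace and stop on an object; "grip_force" is the grip in N (left out, the last holds). Time passes only in rows, so rows that do not move let the fingers close. It gives the time, the measured TCP pose, the force, the opening and the grip force at its end, in the units of the state.
- robot.get_obs(): the state, without advancing time (a new reading comes with each control period).
- robot.capture(name): name is "scene" or "top" or "wrist"; returns (picture, depth): 384x512x3 uint8, blue, green, red; 384x512 float32, m along the optical axis (not along the pixel's ray), 0 where there is no reading.
- robot.get_calibration(name): a dict with "fovy" (degrees; the focal length in pixels is half the picture's height over the tangent of half this angle, whatever the lens; pixels are square), "cx", "cy" (the principal point, pixels), "R" (3x3) and "t" (3): a world point X has camera coordinates R X + t; the wrist camera has in their place "T_tool_cam" (4x4, takes a point from camera to tool coordinates, whose origin is the TCP and whose axes are the flange's). Camera axes: x right, y down, z forward; pixel columns grow to the right and rows downward; lengths in m; the calibration is good to about 2 mm. A picture is of the moment at which its call begins: read the wrist's pose just before it. get_calibration takes no time and is no camera call.
- robot.hand_in(): hands the job in; it is judged then, once.
Trained networks look in the newest picture that a camera, given by its name, has taken for a name from the list of things; names that differ only in an ending like _2 or _b are one class to them, and where a whole thing is asked for, a point or a joint stands for the part that bears it (a point fixed in the world has none). Each returns a list of dicts, best first, with "conf" (0 to 1); they miss things now and then, are a little off and sometimes report something else, mostly with a low value. They report only what shows in the picture. A call takes as long as a camera call.
- robot.search_frame(target, camera): "xyz" ([x, y, z] in m, in the coordinates of the camera as it stood for that picture, good to about 4 mm: the middle of the surface that is visible of it).
- robot.silhouettes(target, camera): "pixels" (384x512 bool, what is visible of it).
- robot.pinpoint(target, camera): "xyz" ([x, y, z] in m, in the coordinates of the camera as it stood for that picture, good to about 4 mm: a listed point, or the origin of a listed thing).
The state is a dict: "clock": time; "qpos": joint angles; "qvel": joint speeds; "effort": joint torques, N m; "ee_pos": TCP position; "eef_rot": TCP orientation; "wrist_force": force on the tool from outside, world axes, zero at the start; "ft_torque": the same for the moment, N m; "width": finger opening in m; "finger_force": force on a finger pad.
Only numpy, scipy, OpenCV 4.12 (cv2) and the standard library are available. Lean on these libraries where they do the work, as an engineer would, in place of code of your own. Each camera call takes 0.05 s, during which the arm holds its last target. There are 200 camera calls.

TASK

The flat black phone in the blue bonding jig is still propped up at one end: press that end down until the phone sits level on the floor of its pocket. Only then swing the jig's spring-loaded steel keeper arm by its red knob across the phone, all the way to its stop, and finish while still holding it there against the spring with the gripper; do not let go. Leave the other things on the worktop where they are.

Things in the scene. Friction and masses are not known exactly. Their poses are not given: they have to be found in the camera images.
- jig: Blue bonding jig, fixed, standing on feet on the worktop and the edge of the 4 mm grey mat: base plate 165 x 146 mm, top at 10 mm (x -82..82, y -76..70 mm in its frame) with an aluminium-walled pocket 142 x 73 mm centred on the origin; pocket floor at z = 10 mm, wall tops at 16 mm. Origin on the worktop under the pocket's centre, z up, x along the pocket away from the robot (yaw -0.5..0.6).
- lift_pins (a point): Point on the pocket floor midway between two brass lift pins (10 mm across, 40 mm apart) near the pocket's far end. They stand 9 mm above the floor and prop up the phone's end; they are stiff (about 2 N each), sink flush when pushed down and then stay down.
- stop_post (a point): Centre of the top of the rubber-covered stop post (10 mm across, top 30 mm above the worktop) on the jig's left side, which the keeper arm meets at its stop.
- phone_old: Flat black phone, 138 x 69 x 9 mm, about 0.15 kg, loose, lying in the jig's pocket with its -x end on the pocket floor and its +x end (away from the robot) propped up about 9 mm by the lift pins. Origin at the centre of its underside; x along its length, z out of its top face. Seated: its underside lies on the pocket floor, its top face 19 mm above the worktop and level.
- phone_far_end (a point): Point on the phone's top face, on its middle line, 50 mm from its centre toward the propped end, above the lift pins: the place to press.
- keeper (a joint): Angle of the keeper arm: 0 at rest (along the jig's right side, pointing back toward the robot); grows as it swings clockwise seen from above, across the phone, to its stop at 1.31 rad. A spring pulls it back to 0 all the time: about 3 N at the knob at rest, 6 N at the stop. It does not latch.
- keeper_knob (a point): Centre of the top of the red knob: upright round peg, 14 mm across, 28 mm tall, on the keeper arm's free end, 118 mm from the hinge. Knob top 58 mm, arm's upper face 30 mm, underside 22 mm above the worktop. The steel arm, 18 mm wide, clears the seated phone by 3 mm but is blocked by the propped one.
- keeper_hinge (a point): Point on the keeper arm's upright hinge axis, inside its hub (26 mm across, its spring stud reaches 42 mm above the worktop), 26 mm above the worktop.
- phone_open: Bystander: opened phone, 155 x 75 x 16 mm, lying flat to the right of the jig. Origin at the centre of its underside.
- flux_tin: Bystander: small round white tin, 44 mm across, 20 mm tall, to the left of the jig, near the robot. Origin at the centre of its underside.
- solder_reel: Bystander: blue solder reel, 52 mm across, 40 mm tall, on the worktop at the left. Origin at the centre of its underside.
- drop_bottle: Bystander: milky dropper bottle with a yellow needle top, 34 mm across, 96 mm tall, standing on the worktop at the left. Origin at the centre of its underside.
- ac_adaptor: Bystander: black adaptor, 108 x 48 x 29 mm, on the worktop at the left. Origin at the centre of its underside.
- heatgun_stand: Obstacle, fixed: mast with a red heat gun, between the robot's start and the jig, to the jig's left; it reaches about 0.4 m above the worktop and lies between y = -0.06 and +0.25. Go round it on the robot's side. Origin at the foot of the mast.

How it is judged (in metres and radians):
On the way, in this order (a step that is already met when the one before it is completed fails the run):
1. the phone is pressed level onto the pocket floor while the keeper arm is still back (angle between phone_old's own z axis and vertical below 0.02 rad and z of phone_old in the frame of jig below 0.0115 m and value of joint keeper below 0.3 rad), for 0.2 s.
2. the keeper arm is swung to its stop (value of joint keeper above 1.25 rad), for 0.2 s.
At the end, for the whole second after the job is handed in: The phone lies level (within 0.02 rad) on the pocket floor (underside within 1.5 mm of it, centre within 6 mm of the pocket's), and the gripper's fingers hold the keeper arm against its spring (more than 1.5 N) within 0.06 rad of its stop (value of joint keeper above 1.25 rad and contact force between the fingers and keeper above 1.5 N and angle between phone_old's own z axis and vertical below 0.02 rad and z of phone_old in the frame of jig below 0.0115 m and horizontal distance between phone_old and jig below 0.006 m and linear speed of phone_old below 0.02 m/s); the arm keeps its last pose, push and grip.
It fails at once if another thing on the worktop is moved by more than 3 cm (distance of any of phone_open, flux_tin, solder_reel, drop_bottle, ac_adaptor from where it was at the start of the episode above 0.03 m).
It also fails if it takes over 45 s, if anything falls off the work surface, if the arm or the gripper's body presses on something with over 40 N, if the wrist force passes 120 N, or if a joint passes its speed limit or range.

## Working session

There is one attempt and no reset: what is moved stays moved. The work goes in short steps, Python scripts to look and compute and a tool call to move; the robot and the scene stay as the last step left them, time stands still between calls to the robot, and variables do not carry over. Pictures are saved under pics/ and viewed, at most 10 in all, crops included, and the job is handed in when it is done.

Besides the shell and the picture viewer there is one more tool, called as name(argument=value, ...), one argument or row to a line, values as JSON. arm_command: Moves the arm, as the interface text tells. Its arguments: {"type":"object","properties":{"moves":{"type":"array"},"grip_force":{"type":"number"}},"required":["moves"]}

```bash
mkdir -p pics
cat > h.py <<'E'
import numpy as np, cv2
from plant import robot
from scipy.spatial.transform import Rotation as Ro
def world(p,c):
    k=robot.get_calibration(c); return np.array(k["R"]).T@(np.array(p)-np.array(k["t"]))
E
python3 - <<'E'
from h import *
o=robot.get_obs(); print({k:np.round(v,3).tolist() for k,v in o.items()})
ims=[]
for c in ["scene","top"]:
    im,d=robot.capture(c); cv2.imwrite(f"pics/{c}0.png",im)
    for n in ["jig","lift_pins","stop_post","phone_old","phone_far_end","keeper_knob","keeper_hinge","phone_open","flux_tin","heatgun_stand"]:
        r=robot.pinpoint(n,c)
        print(c,n,[(round(q["conf"],2),np.round(world(q["xyz"],c),3).tolist()) for q in r[:2]])
print(robot.get_obs()["clock"])
E
```

```text
{'clock': 0.0, 'qpos': [-85.043, 21.84, 74.384, 0.0, 83.856, -12.335], 'qvel': [0.094, -0.039, 0.004, 0.059, -0.064, -0.003], 'effort': [-0.002, -43.794, -22.456, 0.071, 0.035, -0.0], 'ee_pos': [0.163, -0.525, 0.238], 'eef_rot': [-179.922, -0.017, 17.291], 'wrist_force': [-0.402, -0.335, 0.314], 'ft_torque': [-0.062, -0.039, 0.006], 'finger_force': 0.0, 'width': 0.088}
scene jig [(0.86, [0.609, -0.212, -0.001])]
scene lift_pins [(0.75, [0.669, -0.193, 0.009]), (0.72, [0.659, -0.198, 0.024])]
scene stop_post [(0.62, [0.617, -0.156, 0.031])]
scene phone_old [(0.71, [0.605, -0.209, 0.011]), (0.52, [0.563, -0.3, 0.056])]
scene phone_far_end [(0.63, [0.534, 0.325, 0.0]), (0.61, [0.662, -0.2, 0.024])]
scene keeper_knob [(0.42, [0.564, -0.298, 0.055])]
scene keeper_hinge [(0.54, [0.67, -0.258, 0.022]), (0.17, [0.607, -0.207, 0.011])]
scene phone_open [(0.65, [0.606, -0.511, 0.005])]
scene flux_tin [(0.65, [0.426, -0.022, 0.0])]
scene heatgun_stand [(0.59, [0.566, -0.301, 0.055])]
top jig [(0.8, [0.612, -0.215, -0.0])]
top lift_pins [(0.72, [0.661, -0.197, 0.006])]
top stop_post [(0.78, [0.613, -0.161, 0.027]), (0.41, [0.615, -0.214, -0.001])]
top phone_old [(0.82, [0.611, -0.215, 0.015])]
top phone_far_end [(0.94, [0.659, -0.202, 0.029]), (0.71, [0.669, -0.262, 0.023])]
top keeper_knob [(0.63, [0.561, -0.303, 0.053])]
top keeper_hinge [(0.74, [0.669, -0.264, 0.023]), (0.23, [0.616, -0.163, 0.029])]
top phone_open [(0.59, [0.607, -0.514, 0.005])]
top flux_tin [(0.69, [0.422, -0.027, 0.002]), (0.68, [0.663, -0.198, 0.007])]
top heatgun_stand [(0.24, [0.657, -0.2, 0.026])]
1.1
```

View pics/top0.png

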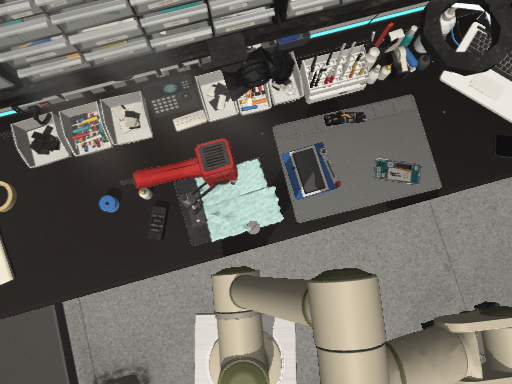

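View pics/scene0.png

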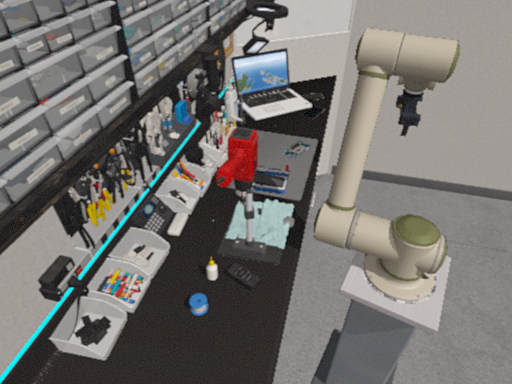

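The top view shows the jig near pixel (310,170), with its far end up and tilted, and the red knob near (337,183). The opened phone is near (398,170). The gun is to the left, near (200,165), well clear of the jig. The scene view shows the same layout. I'll move over the jig for a wrist look.

arm_command(
  moves=[
    {"x": 0.02, "y": 0.012, "hand": 0},
    {"x": 0.033, "y": 0.02, "hand": 0},
    {"x": 0.033, "y": 0.02, "hand": 0},
    {"x": 0.033, "y": 0.02, "hand": 0},
    {"x": 0.033, "y": 0.02, "hand": 0},
    {"x": 0.033, "y": 0.02, "hand": 0},
    {"x": 0.033, "y": 0.02, "hand": 0},
    {"x": 0.033, "y": 0.02, "hand": 0},
    {"x": 0.033, "y": 0.02, "hand": 0},
    {"x": 0.033, "y": 0.02, "hand": 0},
  ],
)

```text
invalid input
```

arm_command(
  moves=[
    {"x": 0.033, "y": 0.02},
    {"x": 0.033, "y": 0.02},
    {"x": 0.033, "y": 0.02},
    {"x": 0.02, "y": 0.01},
    {"x": 0},
    {"x": 0},
    {"x": 0},
  ],
)

```text
invalid input
```

```bash
cat >> h.py <<'E'
def wcam(o):
    T=np.eye(4); T[:3,:3]=Ro.from_euler('xyz',o["eef_rot"],degrees=True).as_matrix(); T[:3,3]=o["ee_pos"]
    return T@np.array(robot.get_calibration("wrist")["T_tool_cam"])
def look(names,name):
    o=robot.get_obs(); T=wcam(o); im,d=robot.capture("wrist"); cv2.imwrite(f"pics/{name}.png",im); np.savez(f"{name}.npz",im=im,d=d,T=T)
    print({k:np.round(o[k],4).tolist() for k in ["clock","ee_pos","eef_rot","wrist_force","width","qpos"]})
    for n in names:
        r=robot.pinpoint(n,"wrist")
        print(n,[(round(q["conf"],2),np.round((T@np.append(q["xyz"],1))[:3],4).tolist()) for q in r[:2]])
def cloud(name):
    f=np.load(name+".npz"); d=f["d"]; k=robot.get_calibration("wrist"); fl=192/np.tan(np.radians(k["fovy"]/2))
    v,u=np.mgrid[:384,:512]; P=np.stack([(u-k["cx"])*d/fl,(v-k["cy"])*d/fl,d],-1)
    W=P@f["T"][:3,:3].T+f["T"][:3,3]; W[d<=0]=np.nan; return W,f["im"]
E
python3 - <<'E'
from h import *
look(["jig","lift_pins","stop_post","phone_old","phone_far_end","keeper_knob","keeper_hinge"],"w1")
print(robot.get_calibration("wrist"))
E
```

```text
{'clock': 1.1, 'ee_pos': [0.1635, -0.5251, 0.2387], 'eef_rot': [-179.9991, -0.0014, 17.2919], 'wrist_force': [-0.0015, 0.5396, 0.033], 'width': 0.088, 'qpos': [-85.0439, 21.8064, 74.3368, 0.0011, 83.858, -12.336]}
jig []
lift_pins []
stop_post []
phone_old []
phone_far_end []
keeper_knob []
keeper_hinge []
{'fovy': 66.2370630712204, 'cx': 253.39243015118993, 'cy': 196.0491799826496, 'T_tool_cam': array([[-5.61617665e-04, -9.58726762e-01, -2.84328471e-01,
         7.43313655e-02],
       [ 9.99999551e-01, -3.21294016e-04, -8.91870731e-04,
         1.47739972e-03],
       [ 7.63707303e-04, -2.84328844e-01,  9.58726512e-01,
        -1.46647870e-01],
       [ 0.00000000e+00,  0.00000000e+00,  0.00000000e+00,
         1.00000000e+00]])}
```

View pics/w1.png

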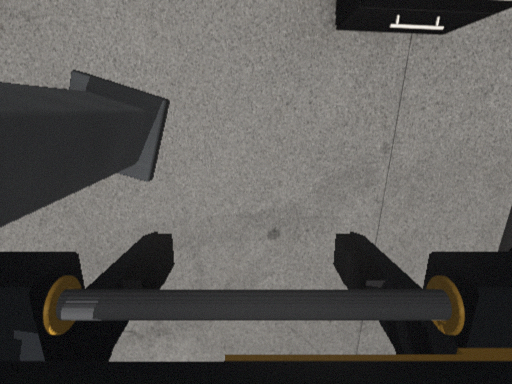

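The command was refused before any motion: the wrist picture shows only floor and the open fingers. I'll retry with every field given.

arm_command(
  moves=[
    {"x": 0.02, "y": 0.012, "z": 0, "wx": 0, "wy": 0, "wz": 0, "hand": 0},
    {"x": 0.033, "y": 0.02, "z": 0, "wx": 0, "wy": 0, "wz": 0, "hand": 0},
  ],
  grip_force=20,
)

```text
clock: 1.67
ee_pos: [0.2152, -0.4942, 0.2384]
eef_rot: [180.0, 0.0, 17.1]
wrist_force: [0.7, 0.1, -0.0]
width: 0.0769
finger_force: 0.0
```

arm_command(
  moves=[
    {"x": 0.033, "y": 0.02, "z": 0, "wx": 0, "wy": 0, "wz": 0, "hand": 0},
    {"x": 0.033, "y": 0.02, "z": 0, "wx": 0, "wy": 0, "wz": 0, "hand": 0},
    {"x": 0.033, "y": 0.02, "z": 0, "wx": 0, "wy": 0, "wz": 0, "hand": 0},
    {"x": 0.033, "y": 0.02, "z": 0, "wx": 0, "wy": 0, "wz": 0, "hand": 0},
    {"x": 0.033, "y": 0.02, "z": 0, "wx": 0, "wy": 0, "wz": 0, "hand": 0},
    {"x": 0.033, "y": 0.02, "z": 0, "wx": 0, "wy": 0, "wz": 0, "hand": 0},
    {"x": 0.033, "y": 0.02, "z": 0, "wx": 0, "wy": 0, "wz": 0, "hand": 0},
    {"x": 0.033, "y": 0.02, "z": 0, "wx": 0, "wy": 0, "wz": 0, "hand": 0},
    {"x": 0.033, "y": 0.02, "z": 0, "wx": 0, "wy": 0, "wz": 0, "hand": 0},
    {"x": 0.033, "y": 0.02, "z": 0, "wx": 0, "wy": 0, "wz": 0, "hand": 0},
  ],
  grip_force=20,
)

```text
clock: 2.5
ee_pos: [0.548, -0.2917, 0.2388]
eef_rot: [180.0, -0.0, 17.3]
wrist_force: [0.3, -0.6, 0.2]
width: 0.0101
finger_force: 0.0
```

arm_command(
  moves=[
    {"x": 0.02, "y": 0.02, "z": 0, "wx": 0, "wy": 0, "wz": 0, "hand": 0},
    {"x": 0.01, "y": 0.02, "z": 0, "wx": 0, "wy": 0, "wz": 0, "hand": 0},
    {"x": 0, "y": 0, "z": 0, "wx": 0, "wy": 0, "wz": 0, "hand": 0},
    {"x": 0, "y": 0, "z": 0, "wx": 0, "wy": 0, "wz": 0, "hand": 0},
  ],
  grip_force=20,
)

```text
clock: 2.83
ee_pos: [0.5768, -0.2524, 0.2386]
eef_rot: [-180.0, 0.0, 17.4]
wrist_force: [-0.3, -1.0, -0.1]
width: 0.0007
finger_force: 0.0
```

Run:
```python
from h import *
look(["jig","lift_pins","stop_post","phone_old","phone_far_end","keeper_knob","keeper_hinge"],"w2")
```

```text
{'clock': 2.8333, 'ee_pos': [0.5768, -0.2524, 0.2386], 'eef_rot': [-179.993, 0.0207, 17.4019], 'wrist_force': [-0.3207, -1.0083, -0.1494], 'width': 0.0007, 'qpos': [-34.382, 30.0353, 60.5263, -0.0119, 89.4567, 38.2162]}
jig []
lift_pins [(0.72, [0.6638, -0.1936, 0.0122])]
stop_post [(0.9, [0.6157, -0.1651, 0.033])]
phone_old [(0.74, [0.6143, -0.2138, 0.0151]), (0.48, [0.4266, -0.0306, 0.0044])]
phone_far_end [(0.77, [0.6579, -0.2022, 0.0255])]
keeper_knob [(0.71, [0.5631, -0.3063, 0.0612]), (0.57, [0.6717, -0.2621, 0.0216])]
keeper_hinge [(0.56, [0.6703, -0.2596, 0.0249])]
```

View pics/w2.png

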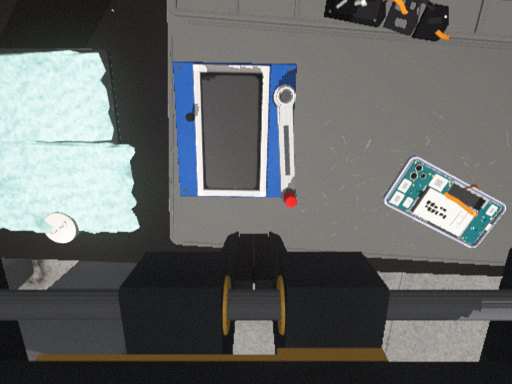

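The wrist view shows the phone at (200–265, 72–190), with the keeper hub at (284,97) and the red knob at (290,201). The stop post is at (190,117). Everything agrees with the network's results. I'll refine with depth.

Run:
```python
from h import *
W,im=cloud("w2"); i=im.astype(int)
red=(i[...,2]>150)&(i[...,1]<80)&(i[...,0]<80)
red[:, :250]=False
for z0,z1 in [(.045,.08),(0,.08)]:
    m=red&(W[...,2]>z0)&(W[...,2]<z1); print("knob",m.sum(),np.nanmean(W[m],0),np.nanmax(W[m],0))
# phone top plane: pixel box
B=W[85:182,208:258].reshape(-1,3); B=B[~np.isnan(B[:,0])]
c,*_=np.linalg.lstsq(np.c_[B[:,:2],np.ones(len(B))],B[:,2],rcond=None); print("plane",c,"z far/center",c@[.658,-.202,1],c@[.613,-.214,1])
# blue base outline -> rectangle
blue=((i[...,0]>i[...,2]+50)&(i[...,0]>90)&(W[...,2]<.03)).astype(np.uint8); blue[:,:165]=0; blue[:,310:]=0; blue[:55]=0;blue[205:]=0
cnt=W[blue>0][:,:2]; r=cv2.minAreaRect((cnt*1000).astype(np.float32)); print("base",r)
# white walls
wh=((i.min(2)>150)&(W[...,2]<.03)).astype(np.uint8); wh[:,:188]=0; wh[:,272:]=0; wh[:60]=0; wh[200:]=0
q=W[wh>0]; print("wall",cv2.minAreaRect((q[:,:2]*1000).astype(np.float32)),np.median(q[:,2]))
```

```text
knob 97 [ 0.56249197 -0.30348823  0.05838556] [ 0.56840387 -0.29723878  0.06000491]
knob 97 [ 0.56249197 -0.30348823  0.05838556] [ 0.56840387 -0.29723878  0.06000491]
plane [ 0.0718378   0.02134554 -0.0141468 ] z far/center 0.028810672189528444 0.025321824926412162
base ((611.9389038085938, -217.303955078125), (164.07476806640625, 145.51580810546875), 16.32552719116211)
wall ((611.111083984375, -213.41531372070312), (159.15538024902344, 89.95255279541016), 16.241910934448242) 0.016706898682381066
```

arm_command(
  moves=[
    {"x": 0.0137, "y": 0.0087, "z": -0.02, "wx": 0, "wy": 0, "wz": 0, "hand": 0},
    {"x": 0.0137, "y": 0.0087, "z": -0.03, "wx": 0, "wy": 0, "wz": 0, "hand": 0},
    {"x": 0.0137, "y": 0.0087, "z": -0.035, "wx": 0, "wy": 0, "wz": 0, "hand": 0},
    {"x": 0.0137, "y": 0.0087, "z": -0.035, "wx": 0, "wy": 0, "wz": 0, "hand": 0},
    {"x": 0.0137, "y": 0.0087, "z": -0.035, "wx": 0, "wy": 0, "wz": 0, "hand": 0},
    {"x": 0.0137, "y": 0.0087, "z": -0.03, "wx": 0, "wy": 0, "wz": 0, "hand": 0},
    {"x": 0, "y": 0, "z": -0.015, "wx": 0, "wy": 0, "wz": 0, "hand": 0},
    {"x": 0, "y": 0, "z": 0, "wx": 0, "wy": 0, "wz": 0, "hand": 0},
    {"x": 0, "y": 0, "z": 0, "wx": 0, "wy": 0, "wz": 0, "hand": 0},
  ],
  grip_force=20,
)

```text
clock: 3.98
ee_pos: [0.6585, -0.2012, 0.0386]
eef_rot: [-180.0, 0.0, 17.3]
wrist_force: [1.1, 0.0, 0.9]
width: 0.0002
finger_force: 0.0
```

Now I'll press down slowly in 2 mm steps.

arm_command(
  moves=[
    {"x": 0, "y": 0.001, "z": -0.005, "wx": 0, "wy": 0, "wz": 0, "hand": 0},
    {"x": 0, "y": 0, "z": -0.004, "wx": 0, "wy": 0, "wz": 0, "hand": 0},
    {"x": 0, "y": 0, "z": -0.002, "wx": 0, "wy": 0, "wz": 0, "hand": 0},
    {"x": 0, "y": 0, "z": -0.002, "wx": 0, "wy": 0, "wz": 0, "hand": 0},
    {"x": 0, "y": 0, "z": -0.002, "wx": 0, "wy": 0, "wz": 0, "hand": 0},
    {"x": 0, "y": 0, "z": -0.002, "wx": 0, "wy": 0, "wz": 0, "hand": 0},
    {"x": 0, "y": 0, "z": 0, "wx": 0, "wy": 0, "wz": 0, "hand": 0},
  ],
  grip_force=20,
)

```text
clock: 4.57
ee_pos: [0.6589, -0.2001, 0.0218]
eef_rot: [180.0, -0.0, 17.3]
wrist_force: [1.1, -0.4, 1.5]
width: 0.0006
finger_force: 0.9
```

arm_command(
  moves=[
    {"x": 0, "y": 0, "z": -0.001, "wx": 0, "wy": 0, "wz": 0, "hand": 0},
    {"x": 0, "y": 0, "z": -0.001, "wx": 0, "wy": 0, "wz": 0, "hand": 0},
    {"x": 0, "y": 0, "z": 0, "wx": 0, "wy": 0, "wz": 0, "hand": 0},
  ],
  grip_force=20,
)

```text
clock: 4.82
ee_pos: [0.6588, -0.2, 0.0197]
eef_rot: [180.0, -0.0, 17.3]
wrist_force: [1.0, -1.1, 3.2]
width: -0.0001
finger_force: 1.1
```

arm_command(
  moves=[
    {"x": 0, "y": 0, "z": -0.001, "wx": 0, "wy": 0, "wz": 0, "hand": 0},
    {"x": 0, "y": 0, "z": 0, "wx": 0, "wy": 0, "wz": 0, "hand": 0},
  ],
  grip_force=20,
)

```text
clock: 4.98
ee_pos: [0.6588, -0.2, 0.0195]
eef_rot: [180.0, -0.0, 17.3]
wrist_force: [-0.4, -0.2, 7.0]
width: 0.0004
finger_force: 3.3
```

arm_command(
  moves=[
    {"x": 0, "y": 0, "z": -0.001, "wx": 0, "wy": 0, "wz": 0, "hand": 0},
    {"x": 0, "y": 0, "z": 0, "wx": 0, "wy": 0, "wz": 0, "hand": 0},
  ],
  grip_force=20,
)

```text
clock: 5.15
ee_pos: [0.6589, -0.2, 0.0194]
eef_rot: [179.9, -0.0, 17.3]
wrist_force: [-2.4, 0.8, 12.8]
width: 0.0006
finger_force: 6.5
```

arm_command(
  moves=[
    {"x": 0, "y": 0, "z": 0, "wx": 0, "wy": 0, "wz": 0, "hand": 0},
    {"x": 0, "y": 0, "z": 0, "wx": 0, "wy": 0, "wz": 0, "hand": 0},
    {"x": 0, "y": 0, "z": 0.02, "wx": 0, "wy": 0, "wz": 0, "hand": 0},
    {"x": 0, "y": 0, "z": 0.035, "wx": 0, "wy": 0, "wz": 0, "hand": 0.3},
    {"x": 0, "y": 0, "z": 0.035, "wx": 0, "wy": 0, "wz": 0, "hand": 0.5},
    {"x": -0.019, "y": -0.02, "z": 0.025, "wx": 0, "wy": 0, "wz": 0, "hand": 0.6},
    {"x": -0.02, "y": -0.022, "z": 0.02, "wx": 0, "wy": 0, "wz": 0, "hand": 0.6},
    {"x": -0.02, "y": -0.022, "z": 0.02, "wx": 0, "wy": 0, "wz": 0, "hand": 0.6},
    {"x": -0.02, "y": -0.022, "z": 0.01, "wx": 0, "wy": 0, "wz": 0, "hand": 0.6},
    {"x": -0.018, "y": -0.018, "z": 0.005, "wx": 0, "wy": 0, "wz": 0, "hand": 0.6},
  ],
  grip_force=20,
)

```text
clock: 5.98
ee_pos: [0.5604, -0.3051, 0.1891]
eef_rot: [179.9, -0.0, 17.3]
wrist_force: [0.1, -1.0, -0.4]
width: 0.0452
finger_force: 0.0
```

arm_command(
  moves=[
    {"x": 0, "y": 0, "z": 0, "wx": 0, "wy": 0, "wz": 0, "hand": 0.6},
    {"x": 0, "y": 0, "z": 0, "wx": 0, "wy": 0, "wz": 0, "hand": 0.6},
    {"x": 0, "y": 0, "z": 0, "wx": 0, "wy": 0, "wz": 0, "hand": 0.6},
  ],
)

```text
clock: 6.23
ee_pos: [0.5617, -0.3032, 0.187]
eef_rot: [-179.9, 0.0, 17.3]
wrist_force: [-0.3, -0.0, 0.3]
width: 0.0528
finger_force: 0.0
```

Run:
```python
from h import *
look(["phone_old","keeper_knob","keeper_hinge","stop_post"],"w3")
s=robot.silhouettes("phone_old","wrist")
W,im=cloud("w3"); i=im.astype(int)
m=s[0]["pixels"] if s else np.zeros(W.shape[:2],bool)
m=cv2.erode(m.astype(np.uint8),np.ones((9,9)))>0
B=W[m]; B=B[~np.isnan(B[:,0])]
B=B[abs(B[:,2]-np.median(B[:,2]))<.008]
c,*_=np.linalg.lstsq(np.c_[B[:,:2],np.ones(len(B))],B[:,2],rcond=None); print("plane",len(B),c,c@[.658,-.202,1],c@[.613,-.214,1])
red=(i[...,2]>150)&(i[...,1]<80)&(i[...,0]<80)&(W[...,2]>.052)&(W[...,2]<.065)
print("knob",red.sum(),np.nanmean(W[red],0),np.nanmin(W[red],0),np.nanmax(W[red],0))
```

```text
{'clock': 6.2333, 'ee_pos': [0.5617, -0.3032, 0.187], 'eef_rot': [-179.9027, 0.0458, 17.2991], 'wrist_force': [-0.3379, -0.0031, 0.3346], 'width': 0.0528, 'qpos': [-38.9764, 32.906, 63.922, 0.016, 83.2784, 33.7227]}
phone_old [(0.67, [0.6106, -0.2119, 0.012])]
keeper_knob [(0.98, [0.5619, -0.308, 0.0591]), (0.73, [0.4264, -0.0284, 0.0037])]
keeper_hinge [(0.62, [0.6697, -0.261, 0.0274])]
stop_post [(0.64, [0.6145, -0.1648, 0.0345]), (0.51, [0.5629, -0.3063, 0.059])]
plane 7606 [-0.000656    0.00066211  0.02058829] 0.020022895714728556 0.0200444703414154
knob 139 [ 0.56267063 -0.30364998  0.05853769] [ 0.55663304 -0.31003664  0.05510674] [ 0.56866549 -0.29736912  0.05990458]
```

View pics/w3.png

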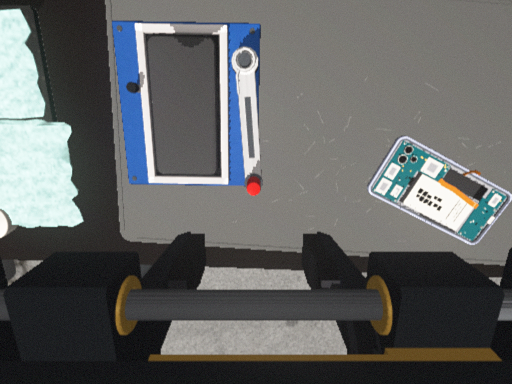

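The phone is now level: the fitted slope is under 0.001 and its top is at about 19–20 mm. The knob at (254,187) lies on the finger centreline, so I'll descend and grasp it.

arm_command(
  moves=[
    {"x": 0.001, "y": -0.0005, "z": -0.025, "wx": 0, "wy": 0, "wz": 0, "hand": 0.6},
    {"x": 0, "y": 0, "z": -0.035, "wx": 0, "wy": 0, "wz": 0, "hand": 0.6},
    {"x": 0, "y": 0, "z": -0.035, "wx": 0, "wy": 0, "wz": 0, "hand": 0.6},
    {"x": 0, "y": 0, "z": -0.03, "wx": 0, "wy": 0, "wz": 0, "hand": 0.6},
    {"x": 0, "y": 0, "z": -0.015, "wx": 0, "wy": 0, "wz": 0, "hand": 0.6},
    {"x": 0, "y": 0, "z": -0.01, "wx": 0, "wy": 0, "wz": 0, "hand": 0.6},
    {"x": 0, "y": 0, "z": 0, "wx": 0, "wy": 0, "wz": 0, "hand": 0.3},
    {"x": 0, "y": 0, "z": 0, "wx": 0, "wy": 0, "wz": 0, "hand": 0},
    {"x": 0, "y": 0, "z": 0, "wx": 0, "wy": 0, "wz": 0, "hand": 0},
    {"x": 0, "y": 0, "z": 0, "wx": 0, "wy": 0, "wz": 0, "hand": 0},
  ],
  grip_force=20,
)

```text
clock: 7.37
ee_pos: [0.5633, -0.3048, 0.0393]
eef_rot: [179.9, -0.1, 17.3]
wrist_force: [0.8, -0.1, 0.7]
width: 0.0281
finger_force: 0.0
```

arm_command(
  moves=[
    {"x": 0, "y": 0, "z": 0, "wx": 0, "wy": 0, "wz": 0, "hand": 0},
    {"x": 0, "y": 0, "z": 0, "wx": 0, "wy": 0, "wz": 0, "hand": 0},
    {"x": 0, "y": 0, "z": 0, "wx": 0, "wy": 0, "wz": 0, "hand": 0},
  ],
  grip_force=20,
)

```text
clock: 7.62
ee_pos: [0.5623, -0.3027, 0.0385]
eef_rot: [-179.8, 0.0, 17.3]
wrist_force: [-2.6, 9.0, 5.6]
width: 0.0134
finger_force: 20.0
```

Run:
```python
from h import *
H=np.array([.6715,-.262]); k=np.array([.5627,-.3036]); r=np.hypot(*(k-H)); a0=np.degrees(np.arctan2(*(k-H)[::-1]))%360
R=.118; H=k-R*np.array([np.cos(np.radians(a0)),np.sin(np.radians(a0))]); print(r,a0,H)
p=k
for n in range(1,28):
    a=np.radians(a0-3*n); q=H+R*np.array([np.cos(a),np.sin(a)]); print(n,3*n,np.round(q-p,4),np.round(q,4)); p=q
```

```text
0.11648175822848829 200.92450174492114 [ 0.67291812 -0.26145778]
1 3 [-0.0021  0.0058] [ 0.5606 -0.2978]
2 6 [-0.0017  0.0059] [ 0.5589 -0.2918]
3 9 [-0.0014  0.006 ] [ 0.5575 -0.2858]
4 12 [-0.0011  0.0061] [ 0.5563 -0.2798]
5 15 [-0.0008  0.0061] [ 0.5555 -0.2736]
6 18 [-0.0005  0.0062] [ 0.5551 -0.2675]
7 21 [-0.0002  0.0062] [ 0.5549 -0.2613]
8 24 [0.0002 0.0062] [ 0.5551 -0.2551]
9 27 [0.0005 0.0062] [ 0.5556 -0.249 ]
10 30 [0.0008 0.0061] [ 0.5564 -0.2428]
11 33 [0.0011 0.0061] [ 0.5575 -0.2368]
12 36 [0.0015 0.006 ] [ 0.559  -0.2308]
13 39 [0.0018 0.0059] [ 0.5607 -0.2248]
14 42 [0.0021 0.0058] [ 0.5628 -0.219 ]
15 45 [0.0024 0.0057] [ 0.5652 -0.2133]
16 48 [0.0027 0.0056] [ 0.5679 -0.2077]
17 51 [0.003  0.0054] [ 0.5708 -0.2023]
18 54 [0.0032 0.0053] [ 0.574  -0.1971]
19 57 [0.0035 0.0051] [ 0.5775 -0.192 ]
20 60 [0.0038 0.0049] [ 0.5813 -0.1871]
21 63 [0.004  0.0047] [ 0.5853 -0.1824]
22 66 [0.0043 0.0045] [ 0.5896 -0.1779]
23 69 [0.0045 0.0042] [ 0.5941 -0.1737]
24 72 [0.0047 0.004 ] [ 0.5988 -0.1697]
25 75 [0.0049 0.0038] [ 0.6037 -0.1659]
26 78 [0.0051 0.0035] [ 0.6088 -0.1624]
27 81 [0.0053 0.0032] [ 0.6141 -0.1592]
```

Gripped at 13.4 mm width. I'll swing it along the arc in small batches and watch the force.

arm_command(
  moves=[
    {"x": -0.0021, "y": 0.0058, "z": 0, "wx": 0, "wy": 0, "wz": -3, "hand": 0},
    {"x": -0.0017, "y": 0.0059, "z": 0, "wx": 0, "wy": 0, "wz": -3, "hand": 0},
    {"x": -0.0014, "y": 0.006, "z": 0, "wx": 0, "wy": 0, "wz": -3, "hand": 0},
    {"x": -0.0011, "y": 0.0061, "z": 0, "wx": 0, "wy": 0, "wz": -3, "hand": 0},
    {"x": 0, "y": 0, "z": 0, "wx": 0, "wy": 0, "wz": 0, "hand": 0},
  ],
  grip_force=20,
)

```text
clock: 8.03
ee_pos: [0.5562, -0.2805, 0.0386]
eef_rot: [179.9, 0.0, 5.2]
wrist_force: [-2.6, -4.2, 2.4]
width: 0.0137
finger_force: 20.0
```

arm_command(
  moves=[
    {"x": -0.0008, "y": 0.0061, "z": 0, "wx": 0, "wy": 0, "wz": -3, "hand": 0},
    {"x": -0.0005, "y": 0.0062, "z": 0, "wx": 0, "wy": 0, "wz": -3, "hand": 0},
    {"x": -0.0002, "y": 0.0062, "z": 0, "wx": 0, "wy": 0, "wz": -3, "hand": 0},
    {"x": 0.0002, "y": 0.0062, "z": 0, "wx": 0, "wy": 0, "wz": -3, "hand": 0},
    {"x": 0.0005, "y": 0.0062, "z": 0, "wx": 0, "wy": 0, "wz": -3, "hand": 0},
    {"x": 0.0008, "y": 0.0061, "z": 0, "wx": 0, "wy": 0, "wz": -3, "hand": 0},
    {"x": 0, "y": 0, "z": 0, "wx": 0, "wy": 0, "wz": 0, "hand": 0},
    {"x": 0, "y": 0, "z": 0, "wx": 0, "wy": 0, "wz": 0, "hand": 0},
  ],
  grip_force=20,
)

```text
clock: 8.7
ee_pos: [0.5555, -0.244, 0.0384]
eef_rot: [179.9, 0.1, -12.6]
wrist_force: [-7.7, -2.8, 7.4]
width: 0.0131
finger_force: 20.0
```

arm_command(
  moves=[
    {"x": 0.0001, "y": 0.0061, "z": 0.0005, "wx": 0, "wy": 0, "wz": -3, "hand": 0},
    {"x": 0.0005, "y": 0.006, "z": 0.0005, "wx": 0, "wy": 0, "wz": -3, "hand": 0},
    {"x": 0.0018, "y": 0.0059, "z": 0, "wx": 0, "wy": 0, "wz": -3, "hand": 0},
    {"x": 0.0021, "y": 0.0058, "z": 0, "wx": 0, "wy": 0, "wz": -3, "hand": 0},
    {"x": 0.0024, "y": 0.0057, "z": 0, "wx": 0, "wy": 0, "wz": -3, "hand": 0},
    {"x": 0, "y": 0, "z": 0, "wx": 0, "wy": 0, "wz": 0, "hand": 0},
    {"x": 0, "y": 0, "z": 0, "wx": 0, "wy": 0, "wz": 0, "hand": 0},
  ],
  grip_force=20,
)

```text
clock: 9.28
ee_pos: [0.5635, -0.2148, 0.0387]
eef_rot: [180.0, -0.0, -27.5]
wrist_force: [0.7, -5.0, -3.4]
width: 0.0132
finger_force: 20.0
```

arm_command(
  moves=[
    {"x": 0.0025, "y": 0.0056, "z": -0.0004, "wx": 0, "wy": 0, "wz": -3, "hand": 0},
    {"x": 0.0029, "y": 0.0055, "z": 0, "wx": 0, "wy": 0, "wz": -3, "hand": 0},
    {"x": 0.0032, "y": 0.0053, "z": 0, "wx": 0, "wy": 0, "wz": -3, "hand": 0},
    {"x": 0.0035, "y": 0.0051, "z": 0, "wx": 0, "wy": 0, "wz": -3, "hand": 0},
    {"x": 0.0038, "y": 0.0049, "z": 0, "wx": 0, "wy": 0, "wz": -3, "hand": 0},
    {"x": 0, "y": 0, "z": 0, "wx": 0, "wy": 0, "wz": 0, "hand": 0},
    {"x": 0, "y": 0, "z": 0, "wx": 0, "wy": 0, "wz": 0, "hand": 0},
  ],
  grip_force=20,
)

```text
clock: 9.87
ee_pos: [0.579, -0.1884, 0.0386]
eef_rot: [180.0, -0.0, -42.5]
wrist_force: [-2.0, -5.0, 0.8]
width: 0.0132
finger_force: 20.0
```

arm_command(
  moves=[
    {"x": 0.004, "y": 0.0047, "z": 0, "wx": 0, "wy": 0, "wz": -3, "hand": 0},
    {"x": 0.0043, "y": 0.0045, "z": 0, "wx": 0, "wy": 0, "wz": -3, "hand": 0},
    {"x": 0.0045, "y": 0.0042, "z": 0, "wx": 0, "wy": 0, "wz": -3, "hand": 0},
    {"x": 0.0047, "y": 0.004, "z": 0, "wx": 0, "wy": 0, "wz": -3, "hand": 0},
    {"x": 0, "y": 0, "z": 0, "wx": 0, "wy": 0, "wz": 0, "hand": 0},
    {"x": 0, "y": 0, "z": 0, "wx": 0, "wy": 0, "wz": 0, "hand": 0},
  ],
  grip_force=20,
)

```text
clock: 10.37
ee_pos: [0.5961, -0.1708, 0.0385]
eef_rot: [180.0, 0.0, -54.5]
wrist_force: [-3.8, -3.6, 2.4]
width: 0.0133
finger_force: 20.0
```

arm_command(
  moves=[
    {"x": 0.0025, "y": 0.0019, "z": 0, "wx": 0, "wy": 0, "wz": -1.5, "hand": 0},
    {"x": 0.0024, "y": 0.0019, "z": 0, "wx": 0, "wy": 0, "wz": -1.5, "hand": 0},
    {"x": 0, "y": 0, "z": 0, "wx": 0, "wy": 0, "wz": 0, "hand": 0},
    {"x": 0, "y": 0, "z": 0, "wx": 0, "wy": 0, "wz": 0, "hand": 0},
  ],
  grip_force=20,
)

```text
clock: 10.7
ee_pos: [0.6008, -0.1671, 0.0386]
eef_rot: [179.9, 0.0, -57.5]
wrist_force: [-5.1, -3.2, 2.6]
width: 0.0136
finger_force: 20.0
```

arm_command(
  moves=[
    {"x": 0.0016, "y": 0.0011, "z": 0, "wx": 0, "wy": 0, "wz": -1, "hand": 0},
    {"x": 0, "y": 0, "z": 0, "wx": 0, "wy": 0, "wz": 0, "hand": 0},
    {"x": 0, "y": 0, "z": 0, "wx": 0, "wy": 0, "wz": 0, "hand": 0},
  ],
  grip_force=20,
)

```text
clock: 10.95
ee_pos: [0.6018, -0.1664, 0.0385]
eef_rot: [179.9, 0.1, -58.5]
wrist_force: [-7.3, -5.7, 4.6]
width: 0.0131
finger_force: 20.0
```

arm_command(
  moves=[
    {"x": 0.001, "y": 0.0007, "z": 0, "wx": 0, "wy": 0, "wz": 0, "hand": 0},
    {"x": 0, "y": 0, "z": 0, "wx": 0, "wy": 0, "wz": 0, "hand": 0},
    {"x": 0, "y": 0, "z": 0, "wx": 0, "wy": 0, "wz": 0, "hand": 0},
    {"x": 0, "y": 0, "z": 0, "wx": 0, "wy": 0, "wz": 0, "hand": 0},
  ],
  grip_force=20,
)

```text
clock: 11.28
ee_pos: [0.6019, -0.1663, 0.0384]
eef_rot: [179.7, 0.1, -58.5]
wrist_force: [-12.7, -7.9, 5.7]
width: 0.0132
finger_force: 20.0
```

Run:
```python
from h import *
look(["phone_old","keeper_knob","keeper_hinge"],"w4")
im,d=robot.capture("top"); cv2.imwrite("pics/top4.png",cv2.resize(im[120:220,240:380],None,fx=5,fy=5,interpolation=2))
for n in ["keeper_knob","keeper_hinge","phone_old"]: print(n,[(round(q["conf"],2),np.round(world(q["xyz"],"top"),3).tolist()) for q in robot.pinpoint(n,"top")[:2]])
```

```text
{'clock': 11.2833, 'ee_pos': [0.6019, -0.1663, 0.0384], 'eef_rot': [179.7348, 0.0953, -58.4839], 'wrist_force': [-12.6793, -7.9037, 5.7121], 'width': 0.0132, 'qpos': [-26.2252, 40.4056, 76.4968, -0.194, 63.3198, 122.3459]}
phone_old [(0.8, [0.611, -0.2118, 0.0107])]
keeper_knob [(0.61, [0.6123, -0.2095, 0.0082]), (0.59, [0.5999, -0.1689, 0.0593])]
keeper_hinge [(0.64, [0.6718, -0.2611, 0.0235])]
keeper_knob []
keeper_hinge []
phone_old []
```

View pics/w4.png

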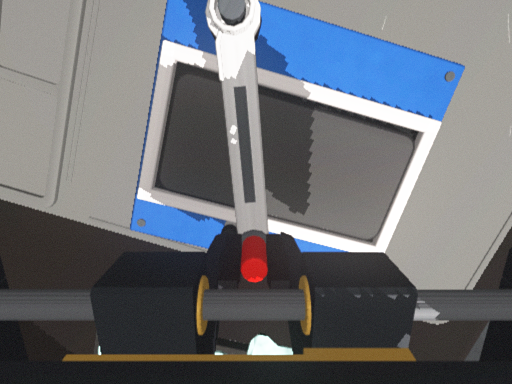

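The wrist view shows the arm lying across the phone, with the knob at (254,257) held between the fingers. The arm is against the post: about 74.5° of swing, with motion stalled and the force up at 15 N. I'll check the phone is still level, then hand in.

Run:
```python
from h import *
W,im=cloud("w4"); B=np.r_[W[90:185,175:220].reshape(-1,3),W[120:215,280:375].reshape(-1,3)]; B=B[~np.isnan(B[:,0])]; B=B[B[:,2]<.024]
c,*_=np.linalg.lstsq(np.c_[B[:,:2],np.ones(len(B))],B[:,2],rcond=None); print(c,c@[.611,-.214,1],len(B))
if np.hypot(c[0],c[1])<.015: print(robot.hand_in())
```

```text
[-0.00041666  0.00378697  0.02102743] 0.019962438586723256 13255
the job is handed in; nothing more can be done
None
```

The phone is pressed level on the pocket floor, and the gripper is still holding the keeper arm at its stop (about 1.30 rad, about 15 N of push); the job is handed in, but no verdict came back.

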